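# Wind the vial carriage home, then hold the chamber flap on its balance point

## Task

On the vial viewing station, first wind the handwheel clockwise seen from above, until the vial carriage touches its stop screws, with the chamber flap still shut. Then grip the flap's bar, swing the flap up to its over-centre balance point, where the plate stands upright and its weight pulls neither way, and finish the program still holding it there by the bar so that the lid stay can be fitted; do not let it go over to the far side. Leave the carriage against its stop and do not disturb the jars, beaker and tape around the station.

Things in the scene. Friction and masses are not known exactly. Their poses are not given: they have to be found in the camera images.
- station: Vial viewing station, fixed to the bench: grey base plate, origin on the bench, x -55..55 (x away from the robot), y -200..170 (y along it, to the left), 12 mm thick. Along y: white gearbox and handwheel at -150, twin rails with the carriage, two stop screws ending at 45, a white chamber open at the top (x -50..50, y 60..168, top 85 mm up) whose lid is the flap.
- wheel_center (a point): On the vertical axis of the handwheel at grip height, station frame (0, -150, 109) mm. Fixed. The wheel is 92 mm across, its upper side about 86 mm above the bench. An instrument behind juts out to world x 0.565, 320 to 480 mm up (y above -0.05); another stands at the right (y below -0.33, x above 0.47): leaning the tool back to the robot by some 15 degrees keeps the wrist clear.
- knob_grip (a point): Grip point on the axis of the crank knob: upright, black plastic, 16 mm in diameter, rising from 87 to 127 mm above the bench, 34 mm from the wheel's axis; the point is 109 mm up. The knob spins freely on its pin: grip it from above and carry it round in a circle without turning the gripper. Takes 1 to 2 N; the wheel stays where it is left.
- handwheel (a joint): Angle in rad, growing clockwise seen from above; 0 with the carriage fully out, 15.71 with it at the stop. Geared without play to the carriage, 30 mm of travel per turn. At 0 the knob lies on the station's +x side of the axis. Starts 1 to 2 turns short of the stop.
- carriage (a joint): Travel of the carriage in m along the station's +y: 0 fully out, 0.075 when its front face touches the two stop screws. Aluminium block 84 (x) x 44 (y) x 20 mm, top 42 mm above the bench, with a tongue in front that carries a vial (top about 70 mm up) on into the chamber. It moves only with the handwheel.
- carriage_face (a point): A point on the front (+y) face of the carriage block, in line with the stop screw that is farther from the robot, 30 mm above the bench.
- stop_face (a point): The end of that stop screw, station frame (34, 45, 30) mm: the carriage is at its stop when carriage_face reaches it in y. The other stop screw is at x -34.
- flap_hinge (a point): Middle of the flap's level hinge line, which runs along the station's x, at station frame (0, 160, 89) mm. Fixed.
- flap_bar: The flap's grip bar (origin at its middle), a steel roller 13 mm in diameter, 80 mm long, parallel to the hinge and 145 mm from it, between two side arms (84 mm apart); 42 mm from bar axis to plate edge. It spins freely, so the gripper may keep pointing down as the flap turns. Shut: 89 mm above the bench, station y 15, over the rails.
- flap (a joint): Flap angle in rad: 0 shut (level, lying from the hinge to the station's -y), growing as the bar swings up and over to +y; 1.571 upright; end stop 2.5. Aluminium plate 98 x 96 x 6 mm, 0.2 to 0.4 kg, hinge almost without friction, no spring; centre of mass in its own plane, so it balances at 1.571 (pointer at the tick of the hinge disc). Elsewhere it falls shut or over. Lifting: 1 to 2 N at the bar.
- liner_pot: White jar 49 mm in diameter, 46 mm high, loose, behind the right end of the station; origin at the centre of its underside. Leave alone.
- ferrule_jar: Brown jar with black cap, 39 mm in diameter, 38 mm high, loose, to the left of the station; origin at the centre of its underside. Leave alone.
- label_tape: Roll of white tape 58 x 66 x 19 mm lying flat at the right; origin at the centre of its underside. Leave alone.
- beaker: Small clear beaker 51 mm in diameter, 68 mm high, behind at the right; origin at the centre of its underside. Leave alone.

How it is judged:
By the outcome, as a careful person would: the job done as asked, in the order asked, and still so for the second after the job is handed in, while the arm keeps its last pose, push and grip.
It also fails if it takes over 67 s, if anything falls off the work surface, if the arm or the gripper's body presses on something with over 40 N, if the wrist force passes 120 N, or if a joint passes its speed limit or range.

## Robot

A 6-joint arm with a two-finger parallel gripper is mounted at the origin on a cart in front of the work surface, level with it; the furniture and walls round the work are solid. World frame = base frame: x ahead of the robot, y to its left, z up, the work surface at z = 0. Lengths are in mm, angles in rad, forces in N, time in s.
With the tool pointing down it reaches from about 275 to 750 mm from the base axis. Payload 10.2 kg.
Tool frame: the origin (TCP) lies at the very end of the fingers, on their centre line; the grasp point (between the pads) lies 19 mm behind it; z points along the fingers, y is the line along which they close (so a half turn about z gives the same grasp; the last joint's range is limited). The gripper opens to 85 mm and grips with 20 to 120 N. Pads are 22 mm wide; open, the fingers measure 114 mm over their backs; the gripper's body (76 mm by 85 mm) begins 54 mm behind the grasp point. The pads swing forward as they close: fully open they stand 13 mm farther back than shut.
Start: joints at [1.045, 0.313, 1.498, -0, 1.331, -0.223], TCP at [156.564, 501.117, 195.894] pointing down, gripper open.
Joint ranges: [-2.94, 2.94], [-0.97, 2.17], [0.19, 2.56], [-1.23, 4.37], [0.02, 3.11], [-2.88, 2.88]. Speed limits (rad/s): [2.39, 2.39, 3.01, 3.14, 3.14, 3.14].

## Interface

Orientations are given as a unit quaternion [w, x, y, z].
In Python, from rig import * gives the robot as it stands. The module is installed in compiled form; this text tells all that it offers.
- The arm moves only by the shell command python3 -m crank 'ROWS' [FORCE]. ROWS is JSON, a list that holds one entry, the list of rows, each a list of 7 numbers: the shift along the tool's x, y, z in units of 25 mm (1.0 is 25 mm), then the turn, a rotation vector about the tool's x, y, z in units of 8 degrees (1.0 is 8 degrees), then the finger opening in mm, from 0 to 85.4. A call has exactly 8 rows; each row shifts and turns the commanded pose from where the row before left it, along the tool's axes as they then stand; what a row does not reach is not made up. A row lasts 1/10 s, in which the tool goes at most 50 mm and 8.59 degrees, less where a joint would pass 70% of its speed; a pose out of reach is approached as far as the arm can. A call is refused whole if a number of a shift passes 1 or a number of a turn 1, either way. A call with a gripper value outside its range is refused whole. The fingers move at their own pace and stop on an object; FORCE is the grip in N (left out, the last holds). Time passes only in rows, so rows that do not move let the fingers close, or fill a call up. It gives the time, the measured TCP pose, the force, the opening and the grip force at its end, in the units of the state.
- sense(): the state, without advancing time (a new reading comes with each control period).
- capture(name): name is "side" or "top"; returns the picture (384x512x3 uint8, blue, green, red); there is no depth.
- camera_model(name): a dict with "fx", "fy", "cx", "cy" (pixels), "world_from_camera" (4x4, takes a point from camera to world coordinates). Camera axes: x right, y up, looking along -z (the intrinsics and any distortion apply to the point x, -y, -z); pixel columns grow to the right and rows downward; lengths in mm; the calibration is good to about 2 mm. A picture is of the moment at which its call begins. camera_model takes no time and is no camera call.
- finish_job(): hands the job in; it is judged then, once.
The state is a dict: "time_s": time; "joints": joint angles; "dq": joint speeds; "tau": joint torques, N m; "eef_pos": TCP position; "ee_rot": TCP orientation; "force": force on the tool from outside, world axes, zero at the start; "wrist_torque": the same for the moment, N m; "grip_width": opening from 0.0 (shut) to 1.0 (fully open); "grip_force": force on a finger pad.
Only numpy, scipy, OpenCV 4.12 (cv2) and the standard library are available. Lean on these libraries where they do the work, as an engineer would, in place of code of your own. Each camera call takes 0.05 s, during which the arm holds its last target. There are 200 camera calls.

## Working session

There is one attempt and no reset: what is moved stays moved. The work goes in short steps, Python scripts to look and compute and a shell command to move; the robot and the scene stay as the last step left them, time stands still between calls to the robot, and variables do not carry over. Pictures are saved under pics/ and viewed, at most 10 in all, crops included, and the job is handed in when it is done.

```bash
mkdir -p pics; python3 - <<'E'
from rig import *
import cv2,numpy as np
s=sense();print({k:np.round(v,3).tolist() for k,v in s.items()})
for n in("side","top"):
    m=camera_model(n);print(n,{k:np.round(v,3).tolist() for k,v in m.items()})
    cv2.imwrite(f"pics/{n}0.png",cv2.resize(capture(n),(800,600),interpolation=cv2.INTER_CUBIC))
E
```

```text
{'time_s': 0.0, 'joints': [1.045, 0.313, 1.498, -0.0, 1.331, -0.223], 'dq': [-0.001, -0.001, 0.001, -0.001, 0.002, 0.001], 'tau': [-0.0, -41.225, -25.975, -0.0, 0.004, 0.0], 'eef_pos': [156.417, 500.834, 195.347], 'ee_rot': [-0.0, 0.151, 0.989, -0.001], 'force': [-0.281, -0.634, -0.418], 'wrist_torque': [0.01, -0.01, 0.068], 'grip_force': 0.0, 'grip_width': 1.001}
side {'fx': 463.125, 'fy': 463.125, 'cx': 255.369, 'cy': 195.879, 'world_from_camera': [[0.313, 0.657, -0.686, -344.508], [-0.95, 0.205, -0.237, -355.47], [-0.015, 0.726, 0.688, 989.781], [0.0, 0.0, 0.0, 1.0]]}
top {'fx': 439.863, 'fy': 439.863, 'cx': 250.354, 'cy': 187.927, 'world_from_camera': [[-0.101, 0.972, -0.214, 259.428], [-0.995, -0.098, 0.025, -44.289], [0.003, 0.215, 0.977, 1381.879], [0.0, 0.0, 0.0, 1.0]]}
```

View pics/side0.png

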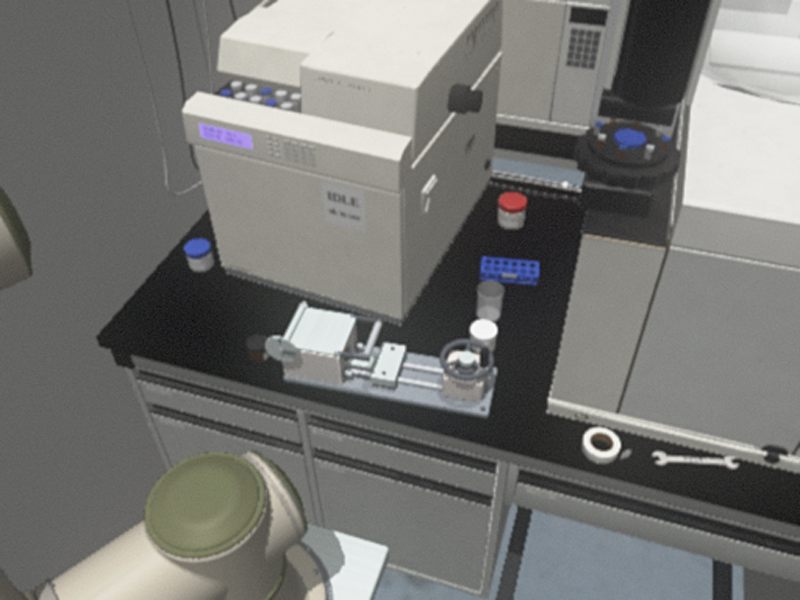

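View pics/top0.png

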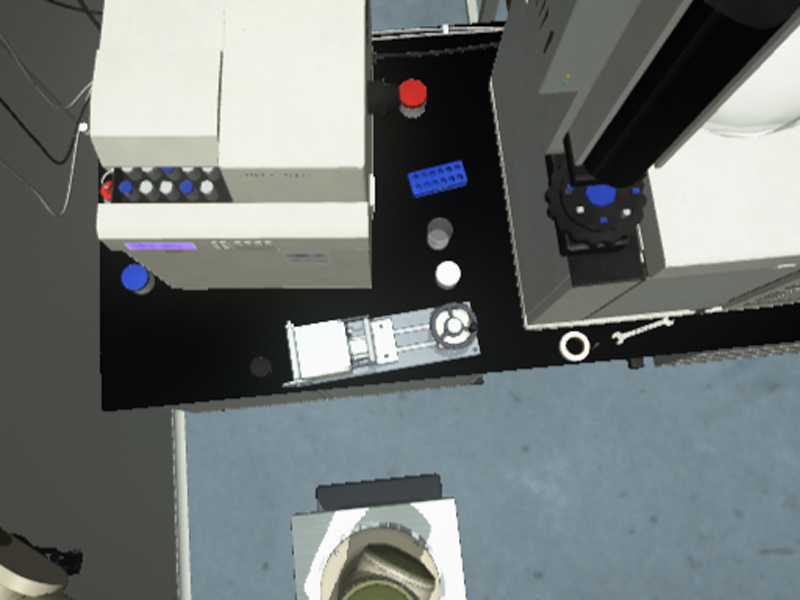

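The side view shows the station with the chamber at about (320,340) and the handwheel at (467,360). In the top view the wheel is at (453,325) and the chamber at (320,350). I'll enlarge both.

```bash
python3 - <<'E'
import cv2,numpy as np
from rig import *
a=capture("side")[185:275,160:330]; b=capture("top")[185:255,165:320]
a=cv2.resize(a,None,fx=4.7,fy=4.7,interpolation=cv2.INTER_CUBIC)
b=cv2.resize(b,None,fx=5,fy=5,interpolation=cv2.INTER_CUBIC)
cv2.imwrite("pics/sc.png",a);cv2.imwrite("pics/tc.png",b)
E
```

```text
(no output)
```

View pics/sc.png

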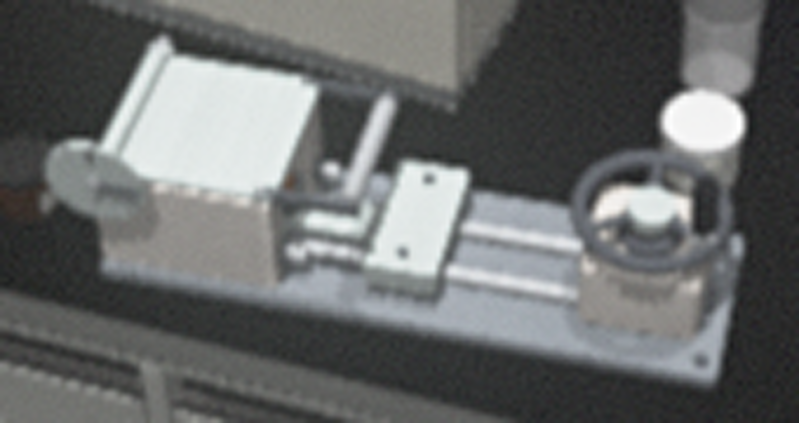

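View pics/tc.png

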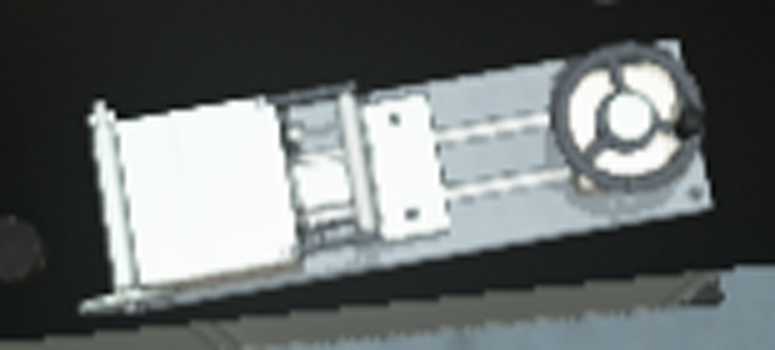

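Both crops show the wheel rim centred at side (652,211) and top (627,118). The dark knob is on its right at side (711,205) and top (690,120). The bar runs (385,95)-(355,195) in the side crop and (345,95)-(368,240) in the top crop. The flap is shut and the carriage sits short of the bar. I'll cast rays for these points.

```bash
cat > h.py <<'E'
import numpy as np,cv2
from rig import *
from scipy.spatial.transform import Rotation as R
CR={"side":(4.7,160,185),"top":(5,165,185)}
def ray(n,u,v,crop=True):
    m=camera_model(n)
    if crop: s,a,b=CR[n]; u=(u+.5)/s-.5+a; v=(v+.5)/s-.5+b
    T=np.array(m["world_from_camera"]); d=T[:3,:3]@np.array([(u-m["cx"])/m["fx"],-(v-m["cy"])/m["fy"],-1]); return T[:3,3],d
def pl(n,u,v,z,crop=True):
    o,d=ray(n,u,v,crop); return (o+d*(z-o[2])/d[2])[:2]
def pix(n,p):
    m=camera_model(n);T=np.array(m["world_from_camera"]);q=T[:3,:3].T@(np.array(p)-T[:3,3]);return np.array([m["cx"]+m["fx"]*q[0]/-q[2],m["cy"]-m["fy"]*q[1]/-q[2]])
def kab(S,W):
    S,W=np.array(S,float),np.array(W,float);a=S-S.mean(0);b=W-W.mean(0)
    th=np.arctan2((a[:,0]*b[:,1]-a[:,1]*b[:,0]).sum(),(a*b).sum());M=np.array([[np.cos(th),-np.sin(th)],[np.sin(th),np.cos(th)]])
    return th,M,W.mean(0)-M@S.mean(0)
E
python3 - <<'E'
from h import *
P={"side":[((0,-150),(652,211),84),((0,15),(370,147),93),((55,-200),(742,238),12),((-55,-200),(719,380),6),((48,61),(318,85),92),((0,160),(130,118),92)],
"top":[((0,-150),(627,118),84),((0,15),(357,167),93),((55,-200),(679,41),12),((-55,-200),(714,208),12),((0,160),(113,198),92)]}
S=[];W=[]
for n in P:
    s=[];w=[]
    for a,b,z in P[n]: s.append(a);w.append(pl(n,*b,z))
    th,M,t=kab(s,w);print(n,np.degrees(th),t);print(np.round(np.c_[s,w,w-(np.array(s)@M.T+t)],1))
    S+=s;W+=w
th,M,t=kab(S,W);print("all",np.degrees(th),t,"wheel",M@[0,-150]+t,"bar",M@[0,15]+t)
for n,b in(("side",(711,200)),("top",(690,119))):
    for z in (109,120):
        k=pl(n,*b,z);l=M.T@(k-t);print("knob",n,z,k,l)
for b in((365,105),(383,240),(430,95),(447,232)): print("carr",M.T@(pl("top",*b,42)-t))
for b in((405,160),(365,265),(470,167),(437,280)): print("carr s",M.T@(pl("side",*b,42)-t))
E
```

```text
side 5.264944693821286 [459.38745254 -42.68335458]
[[ 0.000e+00 -1.500e+02  4.702e+02 -1.916e+02 -2.900e+00  4.000e-01]
 [ 0.000e+00  1.500e+01  4.618e+02 -2.690e+01  3.800e+00  8.000e-01]
 [ 5.500e+01 -2.000e+02  5.299e+02 -2.352e+02 -2.600e+00  1.600e+00]
 [-5.500e+01 -2.000e+02  4.265e+02 -2.457e+02  3.500e+00  1.100e+00]
 [ 4.800e+01  6.100e+01  5.015e+02  2.010e+01 -1.000e-01 -2.400e+00]
 [ 0.000e+00  1.600e+02  4.430e+02  1.151e+02 -1.700e+00 -1.500e+00]]
top 3.7825231863241604 [460.16615328 -39.95201847]
[[ 0.000e+00 -1.500e+02  4.703e+02 -1.887e+02  2.000e-01  1.000e+00]
 [ 0.000e+00  1.500e+01  4.557e+02 -2.530e+01 -3.500e+00 -3.000e-01]
 [ 5.500e+01 -2.000e+02  5.280e+02 -2.356e+02 -3.000e-01  3.000e-01]
 [-5.500e+01 -2.000e+02  4.198e+02 -2.440e+02  1.300e+00 -9.000e-01]
 [ 0.000e+00  1.600e+02  4.519e+02  1.196e+02  2.300e+00 -1.000e-01]]
all 4.55178394346458 [459.63426471 -41.39058277] wheel [ 471.53827637 -190.91748505] bar [458.44386354 -26.43789254]
knob side 109 [ 465.28739118 -224.89146214] [  -8.92734745 -183.37075294]
knob side 120 [ 455.17392831 -226.52225086] [ -19.13833214 -184.19379298]
knob top 109 [ 461.90447242 -222.6035724 ] [ -12.11802944 -180.82161048]
knob top 120 [ 460.15470327 -221.06261174] [ -13.73998908 -179.14664817]
carr [42.32690162  4.96919557]
carr [-41.98723167   8.6533754 ]
carr [ 41.3166716  -35.70305949]
carr [-44.16905112 -30.65377073]
carr s [44.68680976  5.80327893]
carr s [-41.14197262   7.27536369]
carr s [ 47.74243129 -33.68850739]
carr s [-42.83411484 -35.76980636]
```

```bash
cat >> h.py <<'E'
th0=np.radians(4.55);SX=np.array([np.cos(th0),np.sin(th0),0]);SY=np.array([-np.sin(th0),np.cos(th0),0]);Z=np.array([0,0,1.])
def Rt(lean=15):
    l=np.radians(lean);z=np.sin(l)*SX-np.cos(l)*Z;return R.from_matrix(np.c_[np.cross(SY,z),SY,z])
def cur():
    s=sense();q=s["ee_rot"];return np.array(s["eef_pos"]),R.from_quat([q[1],q[2],q[3],q[0]])
def rows(ps,Rs,start=None):
    p,r=start or cur();out=[]
    for a,b in zip(ps,Rs):
        out.append(np.r_[r.inv().apply(np.array(a)-p)/25,np.degrees((r.inv()*b).as_rotvec())/8]);p,r=np.array(a),b
    print("\n".join(str(np.round(o,2).tolist()) for o in out))
def line(target,n,Rg=None):
    p,r=cur();Rg=Rg or r;d=(r.inv()*Rg).as_rotvec()
    rows([p+(np.array(target)-p)*(i+1)/n for i in range(n)],[r*R.from_rotvec(d*(i+1)/n) for i in range(n)])
E
python3 - <<'E'
from h import *
line((463,-223.5,200),40,Rt())
E
```

```text
[-0.51, -0.6, -0.0, -0.01, -0.05, -0.07]
[-0.5, -0.6, -0.0, -0.01, -0.05, -0.07]
[-0.5, -0.61, 0.0, -0.01, -0.05, -0.07]
[-0.49, -0.61, 0.0, -0.01, -0.05, -0.07]
[-0.49, -0.62, 0.01, -0.01, -0.05, -0.07]
[-0.48, -0.62, 0.01, -0.01, -0.05, -0.07]
[-0.47, -0.63, 0.01, -0.01, -0.05, -0.07]
[-0.47, -0.63, 0.01, -0.01, -0.05, -0.07]
[-0.46, -0.64, 0.01, -0.01, -0.05, -0.07]
[-0.46, -0.64, 0.02, -0.01, -0.05, -0.07]
[-0.45, -0.65, 0.02, -0.01, -0.05, -0.07]
[-0.44, -0.65, 0.02, -0.01, -0.05, -0.07]
[-0.44, -0.65, 0.02, -0.01, -0.05, -0.07]
[-0.43, -0.66, 0.03, -0.01, -0.05, -0.07]
[-0.42, -0.66, 0.03, -0.01, -0.05, -0.07]
[-0.42, -0.67, 0.03, -0.01, -0.05, -0.07]
[-0.41, -0.67, 0.03, -0.01, -0.05, -0.07]
[-0.4, -0.67, 0.03, -0.01, -0.05, -0.07]
[-0.4, -0.68, 0.03, -0.01, -0.05, -0.07]
[-0.39, -0.68, 0.04, -0.01, -0.05, -0.07]
[-0.38, -0.69, 0.04, -0.01, -0.05, -0.07]
[-0.38, -0.69, 0.04, -0.01, -0.05, -0.07]
[-0.37, -0.69, 0.04, -0.01, -0.05, -0.07]
[-0.36, -0.7, 0.04, -0.01, -0.05, -0.07]
[-0.36, -0.7, 0.04, -0.01, -0.05, -0.07]
[-0.35, -0.7, 0.05, -0.01, -0.05, -0.07]
[-0.34, -0.71, 0.05, -0.01, -0.05, -0.07]
[-0.34, -0.71, 0.05, -0.01, -0.05, -0.07]
[-0.33, -0.71, 0.05, -0.01, -0.05, -0.07]
[-0.32, -0.72, 0.05, -0.01, -0.05, -0.07]
[-0.31, -0.72, 0.05, -0.01, -0.05, -0.07]
[-0.31, -0.72, 0.05, -0.01, -0.05, -0.07]
[-0.3, -0.73, 0.05, -0.01, -0.05, -0.07]
[-0.29, -0.73, 0.05, -0.01, -0.05, -0.07]
[-0.29, -0.73, 0.06, -0.01, -0.05, -0.07]
[-0.28, -0.73, 0.06, -0.01, -0.05, -0.07]
[-0.27, -0.74, 0.06, -0.01, -0.05, -0.07]
[-0.26, -0.74, 0.06, -0.01, -0.05, -0.07]
[-0.26, -0.74, 0.06, -0.01, -0.05, -0.07]
[-0.25, -0.74, 0.06, -0.01, -0.05, -0.07]
```

```bash
python3 -m crank '[[[-0.25,-0.3,0,-0.01,-0.05,-0.07,85],[-0.5,-0.6,0,-0.01,-0.05,-0.07,85],[-0.5,-0.6,0,-0.01,-0.05,-0.07,85],[-0.5,-0.6,0,-0.01,-0.05,-0.07,85],[-0.5,-0.6,0,-0.01,-0.05,-0.07,85],[-0.5,-0.6,0,-0.01,-0.05,-0.07,85],[-0.5,-0.6,0,-0.01,-0.05,-0.07,85],[-0.5,-0.6,0,-0.01,-0.05,-0.07,85]]]' 40
python3 -m crank '[[[-0.46,-0.64,0.02,-0.01,-0.05,-0.07,85],[-0.46,-0.64,0.02,-0.01,-0.05,-0.07,85],[-0.46,-0.64,0.02,-0.01,-0.05,-0.07,85],[-0.44,-0.65,0.02,-0.01,-0.05,-0.07,85],[-0.44,-0.65,0.02,-0.01,-0.05,-0.07,85],[-0.43,-0.66,0.02,-0.01,-0.05,-0.07,85],[-0.42,-0.66,0.03,-0.01,-0.05,-0.07,85],[-0.42,-0.66,0.03,-0.01,-0.05,-0.07,85]]]'
python3 -m crank '[[[-0.41,-0.67,0.03,-0.01,-0.05,-0.07,60],[-0.4,-0.67,0.03,-0.01,-0.05,-0.07,60],[-0.4,-0.67,0.03,-0.01,-0.05,-0.07,60],[-0.39,-0.68,0.04,-0.01,-0.05,-0.07,60],[-0.39,-0.68,0.04,-0.01,-0.05,-0.07,60],[-0.38,-0.69,0.04,-0.01,-0.05,-0.07,60],[-0.37,-0.69,0.04,-0.01,-0.05,-0.07,60],[-0.36,-0.7,0.04,-0.01,-0.05,-0.07,60]]]'
python3 -c "
from h import *
line((463,-223.5,200),20,Rt())"
```

```text
time_s: 1.0
eef_pos: [217.6, 366.6, 197.8]
ee_rot: [0.029, 0.112, 0.993, 0.001]
force: [0.9, 0.1, -0.3]
grip_width: 0.995
grip_force: 0.0
time_s: 1.8
eef_pos: [279.5, 222.4, 198.9]
ee_rot: [0.057, 0.072, 0.996, 0.002]
force: [0.2, 1.0, 0.3]
grip_width: 0.996
grip_force: 0.0
time_s: 2.6
eef_pos: [341.6, 78.4, 200.4]
ee_rot: [0.085, 0.033, 0.996, 0.004]
force: [-0.3, 0.4, -0.1]
grip_width: 0.707
grip_force: 0.0
[-0.28, -0.59, 0.04, -0.01, -0.03, -0.05]
[-0.27, -0.59, 0.04, -0.01, -0.03, -0.05]
[-0.27, -0.59, 0.04, -0.01, -0.03, -0.05]
[-0.27, -0.59, 0.04, -0.01, -0.03, -0.05]
[-0.26, -0.59, 0.04, -0.01, -0.03, -0.05]
[-0.26, -0.6, 0.04, -0.01, -0.03, -0.05]
[-0.25, -0.6, 0.05, -0.01, -0.03, -0.05]
[-0.25, -0.6, 0.05, -0.01, -0.03, -0.05]
[-0.24, -0.6, 0.05, -0.01, -0.03, -0.05]
[-0.24, -0.6, 0.05, -0.01, -0.03, -0.05]
[-0.23, -0.61, 0.05, -0.01, -0.03, -0.05]
[-0.23, -0.61, 0.05, -0.01, -0.03, -0.05]
[-0.22, -0.61, 0.05, -0.01, -0.03, -0.05]
[-0.22, -0.61, 0.05, -0.01, -0.03, -0.05]
[-0.22, -0.61, 0.05, -0.01, -0.03, -0.05]
[-0.21, -0.61, 0.05, -0.01, -0.03, -0.05]
[-0.21, -0.62, 0.05, -0.01, -0.03, -0.05]
[-0.2, -0.62, 0.05, -0.01, -0.03, -0.05]
[-0.2, -0.62, 0.05, -0.01, -0.03, -0.05]
[-0.19, -0.62, 0.05, -0.01, -0.03, -0.05]
```

```bash
python3 -m crank '[[[-0.34,-0.73,0.05,-0.01,-0.04,-0.06,45],[-0.34,-0.73,0.05,-0.01,-0.04,-0.06,45],[-0.34,-0.73,0.05,-0.01,-0.04,-0.06,45],[-0.33,-0.74,0.05,-0.01,-0.04,-0.06,45],[-0.33,-0.74,0.05,-0.01,-0.04,-0.06,45],[-0.32,-0.74,0.05,-0.01,-0.04,-0.06,45],[-0.31,-0.75,0.06,-0.01,-0.04,-0.06,45],[-0.3,-0.75,0.06,-0.01,-0.04,-0.06,45]]]'
python3 -m crank '[[[-0.29,-0.75,0.06,-0.01,-0.04,-0.06,45],[-0.28,-0.75,0.06,-0.01,-0.04,-0.06,45],[-0.27,-0.75,0.06,-0.01,-0.04,-0.06,45],[-0.27,-0.76,0.06,-0.01,-0.04,-0.06,45],[-0.26,-0.76,0.06,-0.01,-0.04,-0.06,45],[-0.25,-0.6,0.06,-0.01,-0.04,-0.06,45],[-0.15,-0.3,0.06,-0.01,-0.04,-0.06,45],[0,0,0,0,0,0,45]]]'
python3 - <<'E'
from h import *
p,r=cur();print(p,(r.inv()*Rt()).as_rotvec(degrees=True))
t=np.array([463,-223.5,112])+19*Rt().as_matrix()[:,2]
print(t);line(t-100*Rt().as_matrix()[:,2],4,Rt())
cv2.imwrite("pics/t2.png",cv2.resize(capture("top")[185:255,165:320],None,fx=5,fy=5,interpolation=cv2.INTER_CUBIC))
E
```

```text
time_s: 3.4
eef_pos: [402.1, -71.6, 200.4]
ee_rot: [0.108, -0.0, 0.994, 0.006]
force: [0.7, -0.3, -0.0]
grip_width: 0.528
grip_force: 0.0
time_s: 4.2
eef_pos: [450.4, -186.7, 199.0]
ee_rot: [0.127, -0.029, 0.991, 0.008]
force: [0.3, -0.1, 0.2]
grip_width: 0.526
grip_force: 0.0
[ 450.37091638 -186.6738181   198.95562727] [ 0.1399923  -0.39866431 -1.1766195 ]
[ 467.90206409 -223.10989454   93.6474093 ]
[0.12, -0.38, 0.05, 0.0, -0.01, -0.04]
[0.13, -0.38, 0.05, 0.0, -0.01, -0.04]
[0.13, -0.38, 0.05, 0.0, -0.01, -0.04]
[0.13, -0.38, 0.05, 0.0, -0.01, -0.04]
```

```bash
python3 -m crank '[[[0.13,-0.38,0.05,0,-0.01,-0.04,45],[0.13,-0.38,0.05,0,-0.01,-0.04,45],[0.13,-0.38,0.05,0,-0.01,-0.04,45],[0.12,-0.38,0.05,0,-0.01,-0.04,45],[0,0,0.6,0,0,0,45],[0,0,0.6,0,0,0,45],[0,0,0.6,0,0,0,45],[0,0,0,0,0,0,45]]]'
python3 - <<'E'
from h import *
t=np.array([463,-223.5,112])+19*Rt().as_matrix()[:,2]
print(sense()["eef_pos"]);line(t,4,Rt())
a=cv2.resize(capture("side")[200:270,265:330],None,fx=6,fy=6,interpolation=cv2.INTER_CUBIC)
b=cv2.resize(capture("top")[180:250,225:290],None,fx=6,fy=6,interpolation=cv2.INTER_CUBIC)
cv2.imwrite("pics/k.png",np.hstack([a,b]))
E
```

```text
time_s: 5.05
eef_pos: [453.1, -223.6, 145.8]
ee_rot: [0.129, -0.041, 0.991, 0.007]
force: [-0.1, -0.2, -0.4]
grip_width: 0.526
grip_force: 0.0
[ 453.11950688 -223.62586987  145.76300358]
[-0.01, -0.01, 0.54, 0.01, -0.01, 0.0]
[-0.01, -0.01, 0.54, 0.01, -0.01, 0.0]
[-0.01, -0.01, 0.54, 0.01, -0.01, 0.0]
[-0.01, -0.01, 0.54, 0.01, -0.01, 0.0]
```

View pics/k.png

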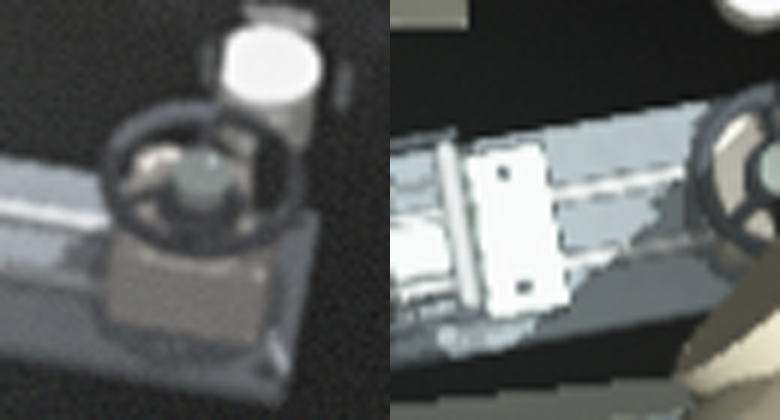

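The side crop shows the wheel alone with no gripper in it. The top crop is mostly covered by the arm at its right edge. I'll look at the full side picture with my expected points marked.

```bash
python3 - <<'E'
from h import *
a=capture("side");b=capture("top")
for n,im in(("side",a),("top",b)):
    for p in (sense()["eef_pos"],(463,-223.5,109),(471,-191,86)):
        q=pix(n,p);print(n,q);cv2.circle(im,tuple(int(round(x)) for x in q),2,(0,0,255),-1)
cv2.imwrite("pics/full.png",np.vstack([cv2.resize(a[60:360,100:500],(400,300)),cv2.resize(b[60:360,100:500],(400,300))]).reshape(2,300,400,3).transpose(1,0,2,3).reshape(300,800,3))
E
```

```text
side [310.66335458 219.63516637]
side [310.1486244  227.66554469]
side [298.21506924 228.72494799]
top [305.198307   208.75625886]
top [302.85587454 208.00338136]
top [290.80871143 207.76723261]
```

View pics/full.png

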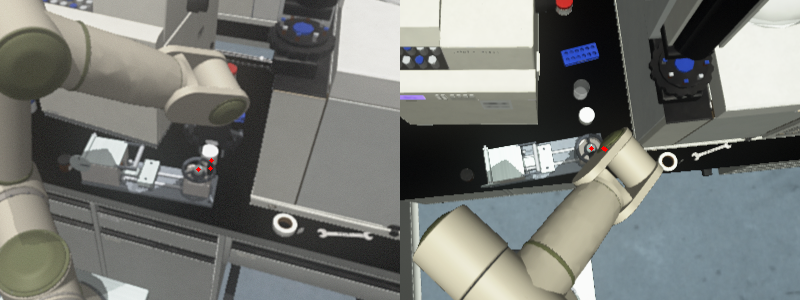

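The dark fingertips straddle the pot at crop (207,75) and (340,85), midway where the TCP is expected. The knob lies at about (280,180), below the gap between them. Descend and grip.

```bash
python3 -m crank '[[[-0.01,0,0.54,0,0,0,45],[-0.01,0,0.54,0,0,0,45],[-0.01,0,0.54,0,0,0,45],[-0.01,0,0.52,0,0,0,45],[0,0,0,0,0,0,30],[0,0,0,0,0,0,10],[0,0,0,0,0,0,10],[0,0,0,0,0,0,10]]]' 30
python3 -m crank '[[[0,0,0,0,0,0,5],[0,0,0,0,0,0,5],[0,0,0,0,0,0,5],[0,0,0,0,0,0,5],[0,0,0,0,0,0,5],[0,0,0,0,0,0,5],[0,0,0,0,0,0,5],[0,0,0,0,0,0,5]]]'
```

```text
time_s: 6.05
eef_pos: [468.7, -222.8, 96.8]
ee_rot: [0.13, -0.041, 0.991, 0.006]
force: [0.1, -0.1, -0.4]
grip_width: 0.119
grip_force: 0.0
time_s: 6.85
eef_pos: [468.5, -222.5, 96.1]
ee_rot: [0.13, -0.041, 0.991, 0.006]
force: [-0.4, 0.5, 0.8]
grip_width: 0.057
grip_force: 0.0
```

Missed: the fingers closed to 5 mm without contact. I'll look.

```bash
python3 - <<'E'
from h import *
a=cv2.resize(capture("side")[200:270,265:331],None,fx=6,fy=6,interpolation=cv2.INTER_CUBIC)
b=cv2.resize(capture("top")[180:250,265:331],None,fx=6,fy=6,interpolation=cv2.INTER_CUBIC)
f=lambda x:np.clip(255*(x/255.)**.5,0,255).astype(np.uint8)
cv2.imwrite("pics/k2.png",f(np.hstack([a,b])))
E
```

```text
(no output)
```

View pics/k2.png

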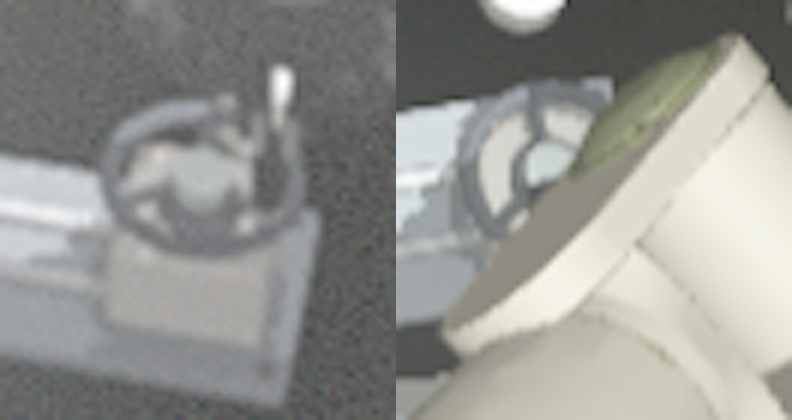

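```bash
python3 - <<'E'
import cv2
a=cv2.cvtColor(cv2.imread("pics/tc.png"),cv2.COLOR_BGR2GRAY)
g=cv2.resize(a,(155,70),interpolation=cv2.INTER_AREA)
print("top cols 272..312, rows 192..228")
for r in range(192,229): print(r,*["%3d"%v for v in g[r-185,272-165:312-165]])
a=cv2.cvtColor(cv2.imread("pics/sc.png"),cv2.COLOR_BGR2GRAY)
g=cv2.resize(a,(170,90),interpolation=cv2.INTER_AREA)
print("side cols 280..320, rows 212..248")
for r in range(212,249): print(r,*["%3d"%v for v in g[r-185,280-160:320-160]])
E
```

```text
top cols 272..312, rows 192..228
192  27  28  27  28  27  27  26  27  26  26  26  25  26  25  24  25  25  25  27  27  25  25  25  25  30  34  36  40  34  24  23  22  23  23  24  23  22  21  21  22
193  28  27  27  28  27  27  27  26  27  27  25  25  26  29  33  38  45  53  69  73  48  40  35  46  97 140 141 148 120  30  21  23  23  23  23  22  22  22  21  21
194  28  28  27  28  27  27  27  26  25  26  28  31  42  63  72  81  88  97 107 105  91  82  76  77 106 140 153 183 165  36  22  23  23  23  23  22  23  23  21  21
195  28  27  26  27  27  26  28  29  29  30  42  68  82 100 105 103 103 104 105 100  96 101 105 101  94  90  99 150 171  47  21  23  24  24  24  24  23  22  21  21
196  29  32  36  37  45  49  46  57  60  64  79 102 104 104 102 106  94  84  81  80  79  92 102 101 101 104  92 116 154  64  24  23  24  23  23  23  23  23  22  22
197  62  97 137 140 146 137  87  80  83  94 107 104  95  86  85 102  92  79  89  91 103 126 142 111 101 107 106 109 119  91  28  23  24  24  23  23  23  22  23  22
198 155 167 188 189 182 146 102  86  95 104 104  99 100  96  91  96 108 138 185 193
[... 10402 characters left out ...]
 128 100  93  98 104 104  99  79  53  41  43
245 158 150 144 138 141 143 147 147 143 135 133 128 119 117 121 121 125 124 127 132 135 135 132 129 145 161 169 188 182 132  95  89  97 103 104  94  73  47  38  39
246 189 177 164 144 141 144 146 145 145 141 142 135 117 113 113 113 114 115 118 119 120 121 118 127 151 170 178 190 174 123  90  83  91  98 102  93  65  46  44  43
247 191 189 177 149 142 143 143 144 144 145 144 137 121 115 117 113 111 114 113 116 117 114 117 133 150 158 162 164 147 107  86  76  87  99 106  98  64  45  42  44
248 159 168 161 142 141 143 143 144 147 145 148 142 134 131 127 121 115 118 114 119 125 121 126 139 147 148 146 142 125  97  83  81  90 104 117 109  69  41  41  45
```

```bash
python3 -m crank '[[[0,0,0,0,0,0,45],[0,0,0,0,0,0,45],[0,0,-0.6,0,0,0,60],[0,0,-0.6,0,0,0,60],[0,0,-0.8,0,0,0,60],[0,0,-0.8,0,0,0,60],[0,0,0,0,0,0,60],[0,0,0,0,0,0,60]]]' 30
python3 - <<'E'
from h import *
c=sum(capture("side")[205:250,270:330].astype(float) for _ in range(4))/4
a=cv2.resize(cv2.imread("pics/sc.png"),(170,90),interpolation=cv2.INTER_AREA)[20:65,110:170]
f=lambda x:cv2.resize(np.clip(255*(x/255.)**.6,0,255).astype(np.uint8),None,fx=6.6,fy=6.6,interpolation=cv2.INTER_CUBIC)
cv2.imwrite("pics/k3.png",np.hstack([f(a),f(c)]))
for z in(87,127): print(pix("side",(463,-223.5,z)),pix("side",(471.5,-191,z)),pix("top",(463,-223.5,z)),pix("top",(471.5,-191,z)))
E
```

```text
time_s: 7.75
eef_pos: [450.5, -224.1, 163.4]
ee_rot: [0.13, -0.041, 0.991, 0.006]
force: [-0.3, 1.1, 0.1]
grip_width: 0.706
grip_force: 0.0
[309.59098962 233.39653469] [298.28076501 228.33400453] [301.97509793 209.26333033] [290.81958456 207.54552461]
[310.61552073 222.86710247] [299.03265643 217.807317  ] [303.59861519 206.94089253] [292.09988261 205.1722989 ]
```

View pics/k3.png

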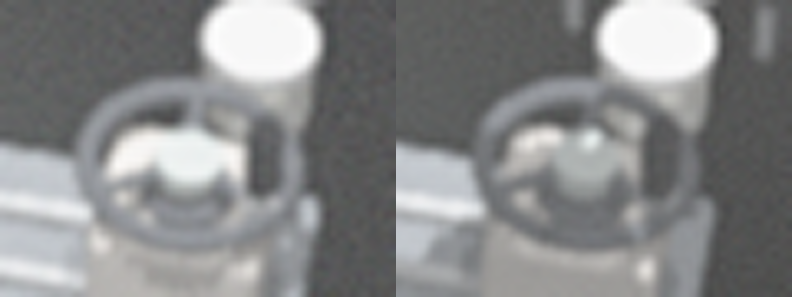

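The left crop is the initial view and the right crop is now. The dark column at (265,160) is in the same place in both, so in the side view it may be bench seen through the wheel. The spokes seem to have turned a little clockwise. I'll move the arm aside so the top camera sees the wheel.

```bash
python3 -m crank '[[[0,0.5,-0.5,0,0,0,60],[0,0.9,-0.5,0,0,0,60],[0,0.9,0,0,0,0,60],[0,0.9,0,0,0,0,60],[0,0.9,0,0,0,0,60],[0,0.9,0,0,0,0,60],[0,0.9,0,0,0,0,60],[0,0.5,0,0,0,0,60]]]' 30
python3 - <<'E'
from h import *
c=sum(capture("top")[185:255,165:320].astype(float) for _ in range(4))/4
g=cv2.cvtColor(c.astype(np.uint8),cv2.COLOR_BGR2GRAY)
for r in range(192,224): print(r,*["%3d"%v for v in g[r-185,272-165:310-165]])
a=cv2.resize(cv2.imread("pics/tc.png"),(155,70),interpolation=cv2.INTER_AREA)
f=lambda x:cv2.resize(np.clip(255*(x/255.)**.6,0,255).astype(np.uint8)[3:48,100:150],None,fx=7.8,fy=7.8,interpolation=cv2.INTER_CUBIC)
cv2.imwrite("pics/k4.png",np.hstack([f(a),f(c)]))
E
```

```text
time_s: 8.75
eef_pos: [430.6, -63.7, 187.7]
ee_rot: [0.13, -0.041, 0.991, 0.007]
force: [0.2, -0.8, -0.5]
grip_width: 0.697
grip_force: 0.0
192  23  23  23  23  23  24  23  22  23  23  22  22  22  22  21  22  22  21  22  22  22  22  22  21  22  22  24  31  26  21  21  21  21  20  20  20  21  20
193  23  23  24  23  24  23  24  23  23  22  22  22  23  23  28  32  42  48  68  75  42  37  31  42 101 151 146 153 129  21  21  22  21  21  21  21  20  20
194  24  24  24  24  23  23  24  23  23  22  22  26  37  62  71  82  89  97 107 106  92  82  75  74 104 143 151 185 175  23  22  22  21  21  21  20  21  21
195  24  24  24  24  24  23  24  23  23  25  37  67  80 101 105 102 102 104 104  99  96 103 107 101  90  83  92 148 184  36  22  22  21  21  21  21  21  20
196  24  24  24  25  35  42  40  56  60  63  77 104 104 103 100 105  92  84  80  80  74  90  99 101 104 108  90 110 164  56  22  22  21  22  21  21  21  21
197  53  95 144 142 150 145  84  79  83  93 109 104  93  86  83 103  90  72  83  83  98 123 144 101  93 106 109 108 118  96  22  22  22  22  21  21  21  21
198 159 168 190 188 185 
[... 3331 characters left out ...]
 226 217 205 151 121  94  97 107 105  98 103 157 193 193 183  37  24  24  24
220  43  62  57  36  38  41  43  42  78 165 129 102 105 110 106  96 100 112 107 119 100  90  97 101 109 106 104  99 123 148 186 194 194 184  56  24  25  24
221  55  56  55  49  50  56  65  55  88 185 196 140  89 104 107 109 107 107  89 111 109 108 106 104 104 102 103 136 154 185 196 195 195 191 140  24  24  24
222  90  76  66  65  66  69  77  63  75 139 175 145 105  94  88 101 103 103  91 108 105 102 101 105 112 134 137 160 183 195 191 154 158 173 172  25  25  24
223 118 106  92  81  73  72  75  66  68 102 123 129 132 121 117 130 130 127 109 113 129 130 132 136 142 154 154 162 194 191 165 120 122 151 178  26  24  25
```

View pics/k4.png

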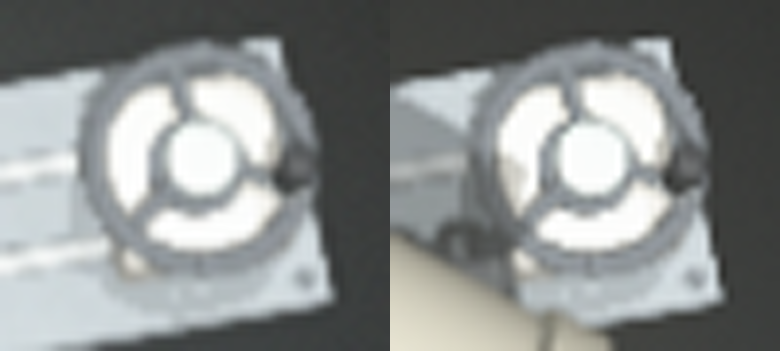

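The knob and wheel haven't moved; the knob's cap is at about (300,165) in both crops. So the fingers really did miss it. I'll check where the fingers appear against where the TCP should be.

```bash
python3 - <<'E'
from h import *
z=Rt().as_matrix()[:,2]
for t in ((468.5,-222.5,96.1),(450.5,-224.1,163.4),(453.1,-223.6,145.8)):
    print(pix("side",t),pix("side",np.array(t)-19*z),pix("side",np.array(t)-54*z))
g=cv2.cvtColor(cv2.imread("pics/k2.png"),cv2.COLOR_BGR2GRAY)[:,:396]
g=cv2.resize(g,(66,70),interpolation=cv2.INTER_AREA).astype(float)**2/255
print("k2 cols 300..324");
for r in range(200,244): print(r,*["%3d"%v for v in g[r-200,35:60]])
c=sum(cv2.cvtColor(capture("side"),cv2.COLOR_BGR2GRAY)[200:244,300:325].astype(float) for _ in range(4))/4
print("now")
for r in range(212,244): print(r,*["%3d"%v for v in c[r-200]])
E
```

```text
[309.93534279 229.45799384] [310.11052291 226.00658451] [310.44595479 219.39788523]
[310.66660028 216.34884069] [310.86135457 212.53026958] [311.23502667 205.20363497]
[310.2415195  220.48185998] [310.42790637 216.76823881] [310.78534442 209.64654847]
k2 cols 300..324
200  46  44  43  46  47  45  44  47  50  52  57  57  59  63  61  58  58  57  54  50  46  46  47  45  43
201  44  46  44  48  50  44  44  47  47  48  45  44  44  49  48  50  49  43  44  44  47  45  50  43  47
202  46  47  43  49  47  46  48  44  41  44  44  44  42  40  47  48  45  44  44  42  42  43  42  45  46
203  48  44  44  47  51  48  46  45  44  47  50  47  44  41  43  45  47  45  42  47  48  44  43  42  42
204  50  46  47  46  47  48  48  44  46  47  47  47  45  47  48  44  46  40  45  43  44  44  43  42  43
205  45  46  48  50  43  39  44  47  44  45  45  44  45  44  44  48  48  43  45  44  40  45  45  43  46
206  44  43  48  49  47  40  45  48  44  46  47  44  44  41  41  47  44  43  43  48  44  47  43  45  45
207  48  42  47  49  44  42  49  47  49  43  45  45  45  42  43  47  39  40  45  46  44  44  42  45  46
[... 6376 characters left out ...]
 140 126 118 113 110 103  91  77  81 120 160 148  83  38  40  39  38  40  41
238  88  86  93 109 128 144 131 115 106 101  94  86  82  85  93 121 158 143  77  37  40  40  42  43  40
239  89  89 102 117 125 128 114 105 100  91  84  84  93 100 100 112 133 116  64  39  40  41  43  40  41
240 107 107 108 112 108 107  99  91  85  83  81  90 103 108 106 103 104  86  50  41  41  41  38  42  39
241 104 102 100  97  97  90  88  85  87  90  92  98 115 130 109  99  95  67  43  40  40  41  39  38  41
242  93  94  92  98 108  95  94  97  99 100  99  99 111 124 110 104  93  58  39  40  41  41  39  43  41
243 112 116 122 126 126 107 105 113 118 109  97  97 103 105 102 101  90  56  37  38  41  40  41  39  39
```

In the closed picture the fingertips end around side row 220, but the TCP is predicted at 229. The tool appears either higher or farther back than I assumed, so I'll check with the last view.

```bash
python3 - <<'E'
from h import *
p,r=cur();M=r.as_matrix()
c=(sum(capture("side").astype(float) for _ in range(4))/4)
x0,y0,w,h,k=215,130,100,75,8
im=np.clip(255*(c/255)**.5,0,255).astype(np.uint8)[y0:y0+h,x0:x0+w]
im=cv2.resize(im,None,fx=k,fy=k,interpolation=cv2.INTER_CUBIC)
print(p)
for a in(-30,0,30):
  for b in (0,-9,-73):
    q=(pix("side",p+M[:,1]*a+M[:,2]*b)-[x0,y0]+.5)*k; print(a,b,q)
    cv2.circle(im,tuple(int(v) for v in q),3,(0,0,255),1)
cv2.imwrite("pics/g.png",im)
E
```

```text
[430.986185   -65.83367321 187.98173233]
-30 0 [356.31507753 588.3563779 ]
-30 -9 [354.36165415 573.28528338]
-30 -73 [339.67995502 460.01271921]
0 0 [262.4126832  573.42665054]
0 -9 [259.84373292 558.32702974]
0 -73 [240.54093362 444.87020175]
30 0 [169.38260149 558.63561388]
30 -9 [166.20965625 543.50865191]
30 -73 [142.37477819 429.87628007]
```

View pics/g.png

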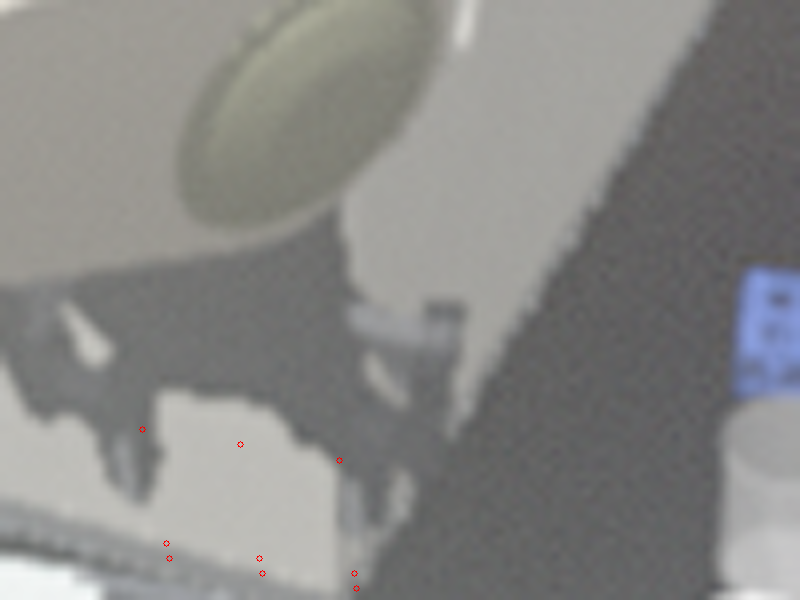

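The fingertips show about 6 px above the predicted marks, at (135,500) and (385,525) against (169,558) and (356,588). So the tool really stands higher or farther back than its reading suggests by this camera. I'll settle it by touch: go back over the knob, go lower in small steps and watch the force.

```bash
python3 - <<'E'
from h import *
z=Rt().as_matrix()[:,2]
t=np.array([460,-221,112])+19*z
line(t-60*z,8,Rt()); print(t)
p,r=cur(); print(pix("top",p+0*z),pix("top",p-73*z))
E
```

```text
[0.02, -0.79, 0.18, 0.0, -0.0, 0.0]
[0.02, -0.79, 0.18, 0.0, -0.0, 0.0]
[0.02, -0.79, 0.18, 0.0, -0.0, 0.0]
[0.02, -0.79, 0.18, 0.0, -0.0, 0.0]
[0.02, -0.79, 0.18, 0.0, -0.0, 0.0]
[0.02, -0.79, 0.18, 0.0, -0.0, 0.0]
[0.02, -0.79, 0.18, 0.0, -0.0, 0.0]
[0.02, -0.79, 0.18, 0.0, -0.0, 0.0]
[ 464.90206409 -220.60989454   93.6474093 ]
[250.47976924 220.28030679] [251.88673285 223.51833024]
```

```bash
python3 -m crank '[[[0.02,-0.79,0.18,0,0,0,45],[0.02,-0.79,0.18,0,0,0,45],[0.02,-0.79,0.18,0,0,0,45],[0.02,-0.79,0.18,0,0,0,45],[0.02,-0.79,0.18,0,0,0,45],[0.02,-0.79,0.18,0,0,0,45],[0.02,-0.79,0.18,0,0,0,45],[0.02,-0.79,0.18,0,0,0,45]]]' 30
python3 -m crank '[[[0,0,0.4,0,0,0,45],[0,0,0.4,0,0,0,45],[0,0,0.4,0,0,0,45],[0,0,0.4,0,0,0,45],[0,0,0.4,0,0,0,45],[0,0,0.2,0,0,0,45],[0,0,0,0,0,0,45],[0,0,0,0,0,0,45]]]'
python3 -m crank '[[[0,0,0.1,0,0,0,45],[0,0,0.06,0,0,0,45],[0,0,0.06,0,0,0,45],[0,0,0.06,0,0,0,45],[0,0,0.06,0,0,0,45],[0,0,0.06,0,0,0,45],[0,0,0.06,0,0,0,45],[0,0,0,0,0,0,45]]]'
```

```text
time_s: 10.15
eef_pos: [449.3, -223.2, 151.8]
ee_rot: [0.13, -0.041, 0.991, 0.006]
force: [0.3, -0.8, 1.2]
grip_width: 0.53
grip_force: 0.0
time_s: 10.95
eef_pos: [463.6, -221.0, 99.1]
ee_rot: [0.13, -0.041, 0.991, 0.006]
force: [0.5, 0.3, -0.0]
grip_width: 0.529
grip_force: 0.0
time_s: 11.75
eef_pos: [466.4, -220.6, 87.6]
ee_rot: [0.13, -0.041, 0.991, 0.006]
force: [-0.5, 0.3, 1.2]
grip_width: 0.527
grip_force: 0.0
```

```bash
python3 -m crank '[[[0,0,0,0,0,0,15],[0,0,0,0,0,0,15],[0,0,0,0,0,0,15],[0,0,0,0,0,0,12],[0,0,0,0,0,0,12],[0,0,0,0,0,0,12],[0,0,0,0,0,0,12],[0,0,0,0,0,0,12]]]' 30
```

```text
time_s: 12.55
eef_pos: [466.5, -220.8, 87.9]
ee_rot: [0.13, -0.041, 0.991, 0.006]
force: [0.4, -1.5, -0.9]
grip_width: 0.142
grip_force: 18.4
```

```bash
python3 -m crank '[[[0,0,0,0,0,0,8],[0,0,0,0,0,0,8],[0,0,0,0,0,0,8],[0,0,0,0,0,0,8],[0,0,0,0,0,0,8],[0,0,0,0,0,0,8],[0,0,0,0,0,0,8],[0,0,0,0,0,0,8]]]' 30
python3 - <<'E'
from h import *
c=sum(cv2.cvtColor(capture("side"),cv2.COLOR_BGR2GRAY)[208:244,298:325].astype(float) for _ in range(4))/4
for r in range(208,240): print(r,*["%3d"%v for v in c[r-208]])
E
```

```text
time_s: 13.35
eef_pos: [466.5, -220.8, 87.9]
ee_rot: [0.13, -0.041, 0.991, 0.006]
force: [-0.4, -3.3, 1.6]
grip_width: 0.137
grip_force: 28.1
208  47  47  49  47  46  49  45  49  46  46  48  44  45  46  48  45  46  45  47  45  44  44  46  46  45  44  45
209  48  49  47  45  45  48  46  45  48  46  48  47  47  45  45  44  43  49  44  47  45  45  44  46  47  44  45
210  53  50  48  48  48  44  49  48  46  48  45  44  47  46  45  45  44  45  44  44  46  44  44  45  43  46  45
211  59  55  48  46  47  47  46  46  47  46  45  44  43  43  46  46  45  46  45  45  45  48  45  41  42  44  45
212  58  54  51  46  45  45  46  45  45  43  42  40  41  38  41  44  44  44  45  45  42  46  43  43  47  46  44
213  52  51  47  48  47  46  46  46  43  44  63  92  88  59  45  40  43  45  45  46  45  44  44  43  41  43  45
214  44  46  44  46  45  49  45  45  43  57 122 185 184 146 119  68  38  43  43  46  45  46  45  50  49  48  46
215  48  46  47  48  49  45  44  44  43  75 161 243 244 233 203 110  43  42  45  43  45  44  47  48  50  54  51
216  47  44  47  46  48  45  46  43  40  69 153 232 235 232 20
[... 1925 characters left out ...]
  34  34  34  37  35  34  35
234  94  92  86  77  62  57  60  63  73  55  45  41  47  59  68  65  61  56  49  40  36  29  36  38  36  33  31
235  73  72  69  62  55  54  60  80  91  82  68  60  63  73  69  65  66  74  79  68  42  33  33  32  36  34  36
236  61  61  65  61  59  55  78 114 124 105  84  73  72  73  64  59  61  79  91  86  51  30  34  33  34  32  31
237  66  65  67  65  62  63  95 132 135 106  78  66  66  62  61  64  71  84  97  90  55  30  34  33  29  32  31
238  62  63  62  62  63  73  87 113 110  86  68  58  53  62  73  86  91  96 100  87  51  35  32  35  34  37  35
239  59  60  57  57  59  64  70  77  73  67  62  56  61  74  92  99 100 100  98  78  46  31  35  37  32  35  33
```

The fingers now hold the tip of the knob: 28 N, and the top of the knob shows between them. The real tip must be about 30 mm higher than the reading, so I'll open, go 16 mm lower and regrip.

```bash
python3 -m crank '[[[0,0,0,0,0,0,35],[0,0,0,0,0,0,35],[0.03,0,0.12,0,0,0,35],[0.03,0,0.12,0,0,0,35],[0.03,0,0.12,0,0,0,35],[0.03,0,0.12,0,0,0,35],[0.03,0,0.12,0,0,0,35],[0,0,0,0,0,0,35]]]' 30
python3 -m crank '[[[0,0,0,0,0,0,12],[0,0,0,0,0,0,8],[0,0,0,0,0,0,8],[0,0,0,0,0,0,8],[0,0,0,0,0,0,8],[0,0,0,0,0,0,8],[0,0,0,0,0,0,8],[0,0,0,0,0,0,8]]]' 30
```

```text
time_s: 14.35
eef_pos: [466.5, -220.4, 71.8]
ee_rot: [0.13, -0.041, 0.991, 0.007]
force: [-0.4, -0.7, 0.1]
grip_width: 0.409
grip_force: 0.0
time_s: 15.15
eef_pos: [466.8, -220.8, 72.5]
ee_rot: [0.13, -0.041, 0.991, 0.006]
force: [-1.5, -2.0, 2.1]
grip_width: 0.168
grip_force: 29.5
```

Firm grip on the knob now at 14.3 mm and 29.5 N. The first arc will be 40° as a check.

```bash
cat >> h.py <<'E'
def arc(f0,f1,n,Rr=34,prev=None):
    f=np.radians(np.linspace(f0,f1,n+1));a=np.diff(Rr*np.cos(f));b=np.diff(-Rr*np.sin(f))
    for i in range(n):
        print(np.round([-.966*a[i]/25,b[i]/25,.259*a[i]/25],3).tolist(),end="," if i%8<7 else "\n")
E
python3 -c "
from h import *
arc(111,151,8)"
```

```text
[0.105, 0.047, -0.028],[0.101, 0.057, -0.027],[0.096, 0.065, -0.026],[0.09, 0.074, -0.024],[0.083, 0.082, -0.022],[0.076, 0.089, -0.02],[0.068, 0.095, -0.018],[0.06, 0.101, -0.016]
```

```bash
python3 -m crank '[[[0.105,0.047,-0.028,0,0,0,8],[0.101,0.057,-0.027,0,0,0,8],[0.096,0.065,-0.026,0,0,0,8],[0.09,0.074,-0.024,0,0,0,8],[0.083,0.082,-0.022,0,0,0,8],[0.076,0.089,-0.02,0,0,0,8],[0.068,0.095,-0.018,0,0,0,8],[0.06,0.101,-0.016,0,0,0,8]]]' 30
python3 -m crank '[[[0,0,0,0,0,0,8],[0,0,0,0,0,0,8],[0,0,0,0,0,0,8],[0,0,0,0,0,0,8],[0,0,0,0,0,0,8],[0,0,0,0,0,0,8],[0,0,0,0,0,0,8],[0,0,0,0,0,0,8]]]' 30
python3 -c "
from h import *
print(sense()['eef_pos'],sense()['force'])
arc(151,391,32)"
```

```text
time_s: 15.95
eef_pos: [448.8, -205.6, 72.5]
ee_rot: [0.131, -0.04, 0.991, 0.007]
force: [15.5, 6.2, -2.7]
grip_width: 0.171
grip_force: 29.3
time_s: 16.75
eef_pos: [448.7, -205.4, 72.5]
ee_rot: [0.131, -0.04, 0.991, 0.007]
force: [12.6, 8.9, 0.5]
grip_width: 0.171
grip_force: 29.6
[ 448.72268879 -205.36735376   72.48822002] [12.55414405  8.89384163  0.54910707]
[0.073, 0.161, -0.02],[0.052, 0.169, -0.014],[0.031, 0.175, -0.008],[0.008, 0.178, -0.002],[-0.014, 0.177, 0.004],[-0.036, 0.174, 0.01],[-0.058, 0.167, 0.016],[-0.079, 0.158, 0.021]
[-0.098, 0.146, 0.026],[-0.116, 0.132, 0.031],[-0.131, 0.115, 0.035],[-0.145, 0.096, 0.039],[-0.155, 0.076, 0.042],[-0.164, 0.054, 0.044],[-0.169, 0.032, 0.045],[-0.172, 0.009, 0.046]
[-0.171, -0.015, 0.046],[-0.168, -0.038, 0.045],[-0.162, -0.06, 0.043],[-0.153, -0.081, 0.041],[-0.141, -0.101, 0.038],[-0.127, -0.12, 0.034],[-0.111, -0.136, 0.03],[-0.093, -0.15, 0.025]
[-0.073, -0.161, 0.02],[-0.052, -0.169, 0.014],[-0.031, -0.175, 0.008],[-0.008, -0.178, 0.002],[0.014, -0.177, -0.004],[0.036, -0.174, -0.01],[0.058, -0.167, -0.016],[0.079, -0.158, -0.021]
```

Refined start is 114.5° and the knob is now at 155.5°. The reported centre is (478.4,-188.9), 8 mm beyond the camera value, which fits a tool about 33 mm shorter along its axis. I'll continue on the corrected circle.

```bash
cat >> h.py <<'E'
def phase(c=(478.4,-188.9)):
    s=sense();d=np.array(s["eef_pos"][:2])-c;a,b=d@SX[:2],d@SY[:2]
    f=np.degrees(np.arctan2(-b,a))%360;F=np.array(s["force"][:2]);u=d/np.hypot(*d);print("phase",f,"r",np.hypot(a,b),"Frad(out)",F@u,"Ftan(cw)",F@[u[1],-u[0]]);return f
E
python3 -c "
from h import *
phase();arc(155.5,275.5,16)"
```

```text
phase 155.52497118026704 r 33.93989599666217 Frad(out) -15.292659597901851 Ftan(cw) 1.6856791443911594
[0.061, 0.166, -0.016],[0.039, 0.173, -0.011],[0.017, 0.177, -0.005],[-0.005, 0.178, 0.001],[-0.028, 0.176, 0.007],[-0.05, 0.17, 0.013],[-0.071, 0.162, 0.019],[-0.09, 0.151, 0.024]
[-0.109, 0.138, 0.029],[-0.125, 0.122, 0.034],[-0.139, 0.104, 0.037],[-0.151, 0.084, 0.041],[-0.161, 0.063, 0.043],[-0.167, 0.041, 0.045],[-0.171, 0.018, 0.046],[-0.172, -0.005, 0.046]
```

```bash
python3 -m crank '[[[0.034,0.22,-0.009,0,0,0,8],[0.039,0.173,-0.011,0,0,0,8],[0.017,0.177,-0.005,0,0,0,8],[-0.005,0.178,0.001,0,0,0,8],[-0.028,0.176,0.007,0,0,0,8],[-0.05,0.17,0.013,0,0,0,8],[-0.071,0.162,0.019,0,0,0,8],[-0.09,0.151,0.024,0,0,0,8]]]' 30
python3 -c "
from h import *
phase()"
python3 -m crank '[[[-0.109,0.138,0.029,0,0,0,8],[-0.125,0.122,0.034,0,0,0,8],[-0.139,0.104,0.037,0,0,0,8],[-0.151,0.084,0.041,0,0,0,8],[-0.161,0.063,0.043,0,0,0,8],[-0.167,0.041,0.045,0,0,0,8],[-0.171,0.018,0.046,0,0,0,8],[-0.172,-0.005,0.046,0,0,0,8]]]' 30
python3 -c "
from h import *
f=phase();arc(275.5,395.5,16)"
```

```text
time_s: 17.55
eef_pos: [449.5, -172.2, 72.6]
ee_rot: [0.131, -0.04, 0.991, 0.005]
force: [5.9, -5.1, -4.8]
grip_width: 0.17
grip_force: 29.5
phase 214.56664724319197 r 33.39154967896893 Frad(out) -7.666046975320007 Ftan(cw) -1.4374296103574278
time_s: 18.35
eef_pos: [478.8, -155.1, 72.5]
ee_rot: [0.13, -0.041, 0.991, 0.006]
force: [-1.2, -5.6, 1.1]
grip_width: 0.167
grip_force: 30.3
phase 275.14963014499176 r 33.83978677090395 Frad(out) -5.608999222171149 Ftan(cw) -1.1586339474559726
[-0.17, -0.029, 0.045],[-0.165, -0.051, 0.044],[-0.157, -0.073, 0.042],[-0.146, -0.094, 0.039],[-0.133, -0.113, 0.036],[-0.118, -0.13, 0.032],[-0.1, -0.144, 0.027],[-0.081, -0.157, 0.022]
[-0.061, -0.166, 0.016],[-0.039, -0.173, 0.011],[-0.017, -0.177, 0.005],[0.005, -0.178, -0.001],[0.028, -0.176, -0.007],[0.05, -0.17, -0.013],[0.071, -0.162, -0.019],[0.09, -0.151, -0.024]
```

Excellent tracking. On I go.

```bash
python3 -m crank '[[[-0.17,-0.029,0.045,0,0,0,8],[-0.165,-0.051,0.044,0,0,0,8],[-0.157,-0.073,0.042,0,0,0,8],[-0.146,-0.094,0.039,0,0,0,8],[-0.133,-0.113,0.036,0,0,0,8],[-0.118,-0.13,0.032,0,0,0,8],[-0.1,-0.144,0.027,0,0,0,8],[-0.081,-0.157,0.022,0,0,0,8]]]' 30
python3 -c "
from h import *
phase()"
python3 -m crank '[[[-0.061,-0.166,0.016,0,0,0,8],[-0.039,-0.173,0.011,0,0,0,8],[-0.017,-0.177,0.005,0,0,0,8],[0.005,-0.178,-0.001,0,0,0,8],[0.028,-0.176,-0.007,0,0,0,8],[0.05,-0.17,-0.013,0,0,0,8],[0.071,-0.162,-0.019,0,0,0,8],[0.09,-0.151,-0.024,0,0,0,8]]]' 30
python3 -c "
from h import *
f=phase();arc(35.5,155.5,16);arc(155.5,180.5,8)"
```

```text
time_s: 19.15
eef_pos: [508.4, -172.1, 72.5]
ee_rot: [0.13, -0.041, 0.991, 0.007]
force: [1.8, 3.6, 4.3]
grip_width: 0.168
grip_force: 30.4
phase 335.3242082696179 r 34.394004254384 Frad(out) 3.29142727808234 Ftan(cw) -2.267919758408198
time_s: 19.95
eef_pos: [507.9, -207.2, 72.5]
ee_rot: [0.131, -0.041, 0.991, 0.006]
force: [3.2, -0.9, 1.5]
grip_width: 0.171
grip_force: 30.2
phase 36.29913206944111 r 34.727214708932536 Frad(out) 3.2440843827162436 Ftan(cw) -0.9142525119094226
[0.109, -0.138, -0.029],[0.125, -0.122, -0.034],[0.139, -0.104, -0.037],[0.151, -0.084, -0.041],[0.161, -0.063, -0.043],[0.167, -0.041, -0.045],[0.171, -0.018, -0.046],[0.172, 0.005, -0.046]
[0.17, 0.029, -0.045],[0.165, 0.051, -0.044],[0.157, 0.073, -0.042],[0.146, 0.094, -0.039],[0.133, 0.113, -0.036],[0.118, 0.13, -0.032],[0.1, 0.144, -0.027],[0.081, 0.157, -0.022]
[0.028, 0.068, -0.007],[0.024, 0.07, -0.007],[0.021, 0.071, -0.006],[0.017, 0.072, -0.005],[0.013, 0.073, -0.003],[0.009, 0.074, -0.002],[0.005, 0.074, -0.001],[0.001, 0.074, -0.0]
```

```bash
python3 -m crank '[[[0.109,-0.138,-0.029,0,0,0,8],[0.125,-0.122,-0.034,0,0,0,8],[0.139,-0.104,-0.037,0,0,0,8],[0.151,-0.084,-0.041,0,0,0,8],[0.161,-0.063,-0.043,0,0,0,8],[0.167,-0.041,-0.045,0,0,0,8],[0.171,-0.018,-0.046,0,0,0,8],[0.172,0.005,-0.046,0,0,0,8]]]' 30
python3 -c "
from h import *
phase()"
python3 -m crank '[[[0.17,0.029,-0.045,0,0,0,8],[0.165,0.051,-0.044,0,0,0,8],[0.157,0.073,-0.042,0,0,0,8],[0.146,0.094,-0.039,0,0,0,8],[0.133,0.113,-0.036,0,0,0,8],[0.118,0.13,-0.032,0,0,0,8],[0.1,0.144,-0.027,0,0,0,8],[0.081,0.157,-0.022,0,0,0,8]]]' 30
python3 -c "
from h import *
phase()"
```

```text
time_s: 20.75
eef_pos: [477.3, -223.1, 72.4]
ee_rot: [0.13, -0.041, 0.991, 0.006]
force: [1.6, -3.3, 6.0]
grip_width: 0.174
grip_force: 30.6
phase 96.36345927511678 r 34.23744462983243 Frad(out) 3.2872520329736186 Ftan(cw) -1.718200150153166
time_s: 21.55
eef_pos: [448.4, -204.3, 72.4]
ee_rot: [0.13, -0.041, 0.991, 0.007]
force: [8.0, 2.4, 4.2]
grip_width: 0.173
grip_force: 30.3
phase 157.31559868035077 r 33.756709478232935 Frad(out) -8.228129098239735 Ftan(cw) -1.5273781494456364
```

```bash
python3 -m crank '[[[0.028,0.068,-0.007,0,0,0,8],[0.024,0.07,-0.007,0,0,0,8],[0.021,0.071,-0.006,0,0,0,8],[0.017,0.072,-0.005,0,0,0,8],[0.013,0.073,-0.003,0,0,0,8],[0.009,0.074,-0.002,0,0,0,8],[0.005,0.037,-0.001,0,0,0,8],[0,0,0,0,0,0,8]]]' 30
python3 -c "
from h import *
phase()"
```

```text
time_s: 22.35
eef_pos: [445.0, -193.3, 72.5]
ee_rot: [0.131, -0.041, 0.991, 0.007]
force: [10.9, 1.1, 1.4]
grip_width: 0.165
grip_force: 29.9
phase 176.9838512895759 r 33.656421628970016 Frad(out) -10.998020292343828 Ftan(cw) -0.3170100401479952
```

```bash
python3 -m crank '[[[-0.01,0.06,0.003,0,0,0,8],[-0.01,0.06,0.003,0,0,0,8],[-0.01,0.04,0.003,0,0,0,8],[0,0.04,0,0,0,0,8],[0,0,0,0,0,0,8],[0,0,0,0,0,0,8],[0,0,0,0,0,0,8],[0,0,0,0,0,0,8]]]' 30
python3 -c "
from h import *
phase();s=sense();print(s['eef_pos'],s['force'])"
```

```text
time_s: 23.15
eef_pos: [445.2, -191.4, 72.6]
ee_rot: [0.131, -0.04, 0.991, 0.004]
force: [4.0, -16.1, -3.2]
grip_width: 0.169
grip_force: 30.0
phase 180.22255218097555 r 33.308625974536895 Frad(out) -2.7559384662439657 Ftan(cw) -16.362376959366422
[ 445.18633358 -191.41334982   72.60057995] [  3.98272802 -16.1077762   -3.16972194]
```

The wheel met its stop at phase 180° with 16 N tangential resistance, as expected. I'll release, rise and go to the bar, using offsets from the wheel centre just found.

```bash
python3 -m crank '[[[0,-0.03,0,0,0,0,30],[0,0,0,0,0,0,30],[0,0,0,0,0,0,30],[-0.1,0,-0.39,0,0,0,30],[-0.1,0,-0.39,0,0,0,30],[-0.2,0,-0.77,0,0,0,35],[-0.2,0,-0.77,0,0,0,35],[-0.2,0,-0.77,0,0,0,35]]]' 30
python3 - <<'E'
from h import *
s=sense();print(s['eef_pos'],s['force'])
line((465.3,-24.4,145),8,Rt())
# carriage check in side image: predicted pixel rows at stop vs start
c=cv2.cvtColor(capture("side"),cv2.COLOR_BGR2GRAY)
th=np.radians(4.55);M=np.array([[np.cos(th),-np.sin(th)],[np.sin(th),np.cos(th)]])
for y in(-60,-40,-20,0,10,20,30,45):
    p=M@[0,y]+[459.6,-41.4];q=pix("side",(*p,42));print(y,np.round(q,1),c[int(round(q[1])),int(round(q[0]))])
E
```

```text
time_s: 23.95
eef_pos: [444.3, -189.9, 153.9]
ee_rot: [0.13, -0.041, 0.991, 0.006]
force: [1.2, -0.4, 0.3]
grip_width: 0.41
grip_force: 0.0
[ 444.2971896  -189.90378243  153.93659799] [ 1.22174455 -0.42410791  0.33547293]
[-0.16, 0.82, 0.09, 0.0, -0.0, 0.0]
[-0.15, 0.82, 0.09, 0.0, -0.0, 0.0]
[-0.15, 0.82, 0.09, 0.0, -0.0, 0.0]
[-0.15, 0.82, 0.09, 0.0, -0.0, 0.0]
[-0.15, 0.82, 0.09, 0.0, -0.0, 0.0]
[-0.15, 0.82, 0.09, 0.0, -0.0, 0.0]
[-0.15, 0.82, 0.09, 0.0, -0.0, 0.0]
[-0.15, 0.82, 0.09, 0.0, -0.0, 0.0]
-60 [264.9 234.1] 217
-40 [257.8 232.8] 213
-20 [250.8 231.6] 209
0 [243.7 230.4] 134
10 [240.2 229.8] 128
20 [236.8 229.2] 183
30 [233.3 228.6] 94
45 [228.1 227.7] 92
```

```bash
python3 -m crank '[[[-0.15,0.82,0.09,0,0,0,34],[-0.15,0.82,0.09,0,0,0,34],[-0.15,0.82,0.09,0,0,0,34],[-0.15,0.82,0.09,0,0,0,34],[-0.15,0.82,0.09,0,0,0,34],[-0.15,0.82,0.09,0,0,0,34],[-0.15,0.82,0.09,0,0,0,34],[-0.15,0.82,0.09,0,0,0,34]]]' 30
python3 -m crank '[[[0,0,0,0,0,0,34],[0,0,0,0,0,0,34],[0,0,0,0,0,0,34],[0,0,0,0,0,0,34],[0,0,0,0,0,0,34],[0,0,0,0,0,0,34],[0,0,0,0,0,0,34],[0,0,0,0,0,0,34]]]' 30
python3 - <<'E'
from h import *
line((465.3,-24.4,41),14,Rt())
c=sum(cv2.cvtColor(capture("side"),cv2.COLOR_BGR2GRAY)[198:238,218:262].astype(float) for _ in range(4))/4
p,r=cur();zz=r.as_matrix()[:,2];yy=r.as_matrix()[:,1]
print(pix("side",(458.4,-26.4,89)),[pix("side",p-33*zz-yy*a) for a in(-17,17)])
for k in range(40): print(198+k,*["%3d"%v for v in c[k]])
E
```

```text
time_s: 24.8
eef_pos: [464.3, -22.9, 143.3]
ee_rot: [0.13, -0.041, 0.991, 0.006]
force: [-0.2, 0.2, 1.0]
grip_width: 0.399
grip_force: 0.0
time_s: 25.6
eef_pos: [464.4, -23.9, 142.8]
ee_rot: [0.13, -0.041, 0.991, 0.006]
force: [-1.3, 0.2, -0.4]
grip_width: 0.397
grip_force: 0.0
[0.07, -0.0, 0.28, 0.0, -0.0, 0.0]
[0.07, -0.0, 0.28, 0.0, -0.0, 0.0]
[0.07, -0.0, 0.28, 0.0, -0.0, 0.0]
[0.07, -0.0, 0.28, 0.0, -0.0, 0.0]
[0.07, -0.0, 0.28, 0.0, -0.0, 0.0]
[0.07, -0.0, 0.28, 0.0, -0.0, 0.0]
[0.07, -0.0, 0.28, 0.0, -0.0, 0.0]
[0.07, -0.0, 0.28, 0.0, -0.0, 0.0]
[0.07, -0.0, 0.28, 0.0, -0.0, 0.0]
[0.07, -0.0, 0.28, 0.0, -0.0, 0.0]
[0.07, -0.0, 0.28, 0.0, -0.0, 0.0]
[0.07, -0.0, 0.28, 0.0, -0.0, 0.0]
[0.07, -0.0, 0.28, 0.0, -0.0, 0.0]
[0.07, -0.0, 0.28, 0.0, -0.0, 0.0]
[237.77747747 217.74150192] [array([228.99701587, 194.11087994]), array([241.77816367, 196.11216106])]
198  45  51  50  60  72  70  77  93  96  90  88  89  88  87  91  96  99 104 112 114 124 132 130 118 122 124 125 137 142 139 138 138 140 140 140 139 142 141 133 110 105 113 102  80
199  87  76  60  51  46  49  58  75  78  71  78 
[... 6271 characters left out ...]
  91  95  95  97 101 111 128 141 143 140 135 126 117 106 104 106 118 132 119 106  99  94  93  99  97  96  96  96  89  90  91  92  95  99 102 105 107 112 116 117
235 103  95  83  76  91 100  98  96 102 113 133 138 140 132 113  97  97 104 105 110 125 130 114 101  94  92  99 104 104 103 103 102  96  93  95  97  97  97  94  93  91  95  94  99
236 104  92  75  75  95 109 102  99 103 110 121 121 122 113  87  72  84 102 104 111 119 118 108 100  92  91 102 104 104 107 105 105 103 102 105 104 101 103 101  96  94  94  94  91
237 100  88  75  84 100 104 102 103 109 107 107 108 108 103  85  80  94 103 103 104 108 107 104  98  90  90 102 104 107 104 104 105 106 104 103 106 104 106 105 100 101 102 100  96
```

The bar lies where predicted, and the carriage now sits under it. Descending.

```bash
python3 -m crank '[[[0.07,0,0.28,0,0,0,34],[0.07,0,0.28,0,0,0,34],[0.07,0,0.28,0,0,0,34],[0.07,0,0.28,0,0,0,34],[0.07,0,0.28,0,0,0,34],[0.07,0,0.28,0,0,0,34],[0.07,0,0.28,0,0,0,34],[0,0,0,0,0,0,34]]]' 30
python3 -m crank '[[[0.06,0,0.24,0,0,0,34],[0.06,0,0.24,0,0,0,34],[0.06,0,0.24,0,0,0,34],[0.06,0,0.24,0,0,0,34],[0.06,0,0.24,0,0,0,34],[0.06,0,0.24,0,0,0,34],[0.06,0,0.24,0,0,0,34],[0,0,0,0,0,0,34]]]' 30
```

```text
time_s: 26.6
eef_pos: [464.7, -23.5, 91.3]
ee_rot: [0.129, -0.041, 0.991, 0.007]
force: [0.1, -0.2, 0.0]
grip_width: 0.395
grip_force: 0.0
time_s: 27.4
eef_pos: [465.4, -23.3, 48.1]
ee_rot: [0.129, -0.041, 0.991, 0.007]
force: [0.1, -0.5, 0.1]
grip_width: 0.398
grip_force: 0.0
```

```bash
python3 -m crank '[[[0.04,0,0.12,0,0,0,34],[0.03,0,0.12,0,0,0,34],[0,0,0,0,0,0,14],[0,0,0,0,0,0,8],[0,0,0,0,0,0,5],[0,0,0,0,0,0,5],[0,0,0,0,0,0,5],[0,0,0,0,0,0,5]]]' 40
python3 -m crank '[[[0,0,0,0,0,0,5],[0,0,0,0,0,0,5],[0,0,0,0,0,0,5],[0,0,0,0,0,0,5],[0,0,0,0,0,0,5],[0,0,0,0,0,0,5],[0,0,0,0,0,0,5],[0,0,0,0,0,0,5]]]' 40
```

```text
time_s: 28.2
eef_pos: [465.8, -24.6, 42.9]
ee_rot: [0.13, -0.041, 0.991, 0.005]
force: [-3.3, -9.4, -1.8]
grip_width: 0.133
grip_force: 38.9
time_s: 29.0
eef_pos: [465.8, -24.6, 42.9]
ee_rot: [0.13, -0.041, 0.991, 0.005]
force: [-3.2, -10.5, -1.5]
grip_width: 0.135
grip_force: 38.9
```

The bar is gripped at 11.5 mm with 39 N. I'll compute the arc rows.

```bash
cat >> h.py <<'E'
def flap(a,b,n,L=145):
    f=np.radians(np.linspace(a,b,n+1));y=np.diff(-L*np.cos(f));z=np.diff(L*np.sin(f))
    for i in range(n): print(np.round([-.259*z[i]/25,y[i]/25,-.966*z[i]/25],3).tolist(),end="," if i%8<7 else "\n")
E
python3 -c "
from h import *
flap(0,80,32)"
```

```text
[-0.066, 0.006, -0.244],[-0.065, 0.017, -0.244],[-0.065, 0.028, -0.243],[-0.065, 0.038, -0.242],[-0.064, 0.049, -0.24],[-0.064, 0.06, -0.237],[-0.063, 0.071, -0.235],[-0.062, 0.081, -0.231]
[-0.061, 0.092, -0.228],[-0.06, 0.102, -0.224],[-0.059, 0.112, -0.219],[-0.057, 0.122, -0.214],[-0.056, 0.131, -0.209],[-0.054, 0.141, -0.203],[-0.053, 0.15, -0.197],[-0.051, 0.158, -0.191]
[-0.049, 0.167, -0.184],[-0.047, 0.175, -0.177],[-0.045, 0.183, -0.169],[-0.043, 0.19, -0.161],[-0.041, 0.197, -0.153],[-0.039, 0.204, -0.145],[-0.036, 0.21, -0.136],[-0.034, 0.216, -0.127]
[-0.032, 0.222, -0.118],[-0.029, 0.227, -0.108],[-0.026, 0.232, -0.098],[-0.024, 0.236, -0.089],[-0.021, 0.24, -0.079],[-0.018, 0.243, -0.068],[-0.016, 0.246, -0.058],[-0.013, 0.248, -0.048]
```

```bash
python3 -m crank '[[[-0.066,-0.03,-0.244,0,0,0,5],[-0.065,0.017,-0.244,0,0,0,5],[-0.065,0.028,-0.243,0,0,0,5],[-0.065,0.038,-0.242,0,0,0,5],[-0.064,0.049,-0.24,0,0,0,5],[-0.064,0.06,-0.237,0,0,0,5],[-0.063,0.071,-0.235,0,0,0,5],[-0.062,0.081,-0.231,0,0,0,5]]]' 40
python3 -m crank '[[[0,0,0,0,0,0,5],[0,0,0,0,0,0,5],[0,0,0,0,0,0,5],[0,0,0,0,0,0,5],[0,0,0,0,0,0,5],[0,0,0,0,0,0,5],[0,0,0,0,0,0,5],[0,0,0,0,0,0,5]]]' 40
```

```text
time_s: 29.8
eef_pos: [465.1, -15.7, 93.0]
ee_rot: [0.13, -0.041, 0.991, 0.006]
force: [-1.3, -4.2, -0.7]
grip_width: 0.135
grip_force: 39.3
time_s: 30.6
eef_pos: [465.1, -15.9, 92.6]
ee_rot: [0.13, -0.041, 0.991, 0.006]
force: [-2.2, -5.8, -0.3]
grip_width: 0.134
grip_force: 39.4
```

```bash
python3 -m crank '[[[-0.061,0.07,-0.228,0,0,0,5],[-0.06,0.102,-0.224,0,0,0,5],[-0.059,0.112,-0.219,0,0,0,5],[-0.057,0.122,-0.214,0,0,0,5],[-0.056,0.131,-0.209,0,0,0,5],[-0.054,0.141,-0.203,0,0,0,5],[-0.053,0.15,-0.197,0,0,0,5],[-0.051,0.158,-0.191,0,0,0,5]]]' 40
python3 -m crank '[[[-0.049,0.167,-0.184,0,0,0,5],[-0.047,0.175,-0.177,0,0,0,5],[-0.045,0.183,-0.169,0,0,0,5],[-0.043,0.19,-0.161,0,0,0,5],[-0.041,0.197,-0.153,0,0,0,5],[-0.039,0.204,-0.145,0,0,0,5],[-0.036,0.21,-0.136,0,0,0,5],[-0.034,0.216,-0.127,0,0,0,5]]]' 40
python3 -m crank '[[[0,0,0,0,0,0,5],[0,0,0,0,0,0,5],[0,0,0,0,0,0,5],[0,0,0,0,0,0,5],[0,0,0,0,0,0,5],[0,0,0,0,0,0,5],[0,0,0,0,0,0,5],[0,0,0,0,0,0,5]]]' 40
```

```text
time_s: 31.4
eef_pos: [463.1, 9.2, 136.3]
ee_rot: [0.13, -0.041, 0.991, 0.006]
force: [1.9, 2.9, -4.1]
grip_width: 0.135
grip_force: 39.0
time_s: 32.2
eef_pos: [460.0, 47.6, 168.6]
ee_rot: [0.13, -0.041, 0.991, 0.006]
force: [5.9, 3.8, -7.2]
grip_width: 0.135
grip_force: 38.9
time_s: 33.0
eef_pos: [460.1, 47.4, 168.5]
ee_rot: [0.13, -0.041, 0.991, 0.006]
force: [4.2, 4.0, -6.5]
grip_width: 0.137
grip_force: 39.3
```

```bash
python3 -m crank '[[[-0.032,0.222,-0.118,0,0,0,5],[-0.029,0.227,-0.108,0,0,0,5],[-0.026,0.232,-0.098,0,0,0,5],[-0.024,0.236,-0.089,0,0,0,5],[-0.021,0.24,-0.079,0,0,0,5],[-0.018,0.243,-0.068,0,0,0,5],[-0.016,0.246,-0.058,0,0,0,5],[-0.013,0.248,-0.048,0,0,0,5]]]' 40
python3 -m crank '[[[0,0,0,0,0,0,5],[0,0,0,0,0,0,5],[0,0,0,0,0,0,5],[0,0,0,0,0,0,5],[0,0,0,0,0,0,5],[0,0,0,0,0,0,5],[0,0,0,0,0,0,5],[0,0,0,0,0,0,5]]]' 40
cat >> h.py <<'E'
from scipy.optimize import least_squares
def hinge():
    P=[(465.8,-24.6,42.9),(465.1,-15.9,92.6),(460.1,47.4,168.5),tuple(sense()["eef_pos"])]
    q=np.array([(np.dot(SY,p),p[2]) for p in P])
    c=least_squares(lambda c:np.hypot(*(q-c).T)-145,q[0]+[145,0]).x
    print("hinge",c,"vs start",q[0],"res",np.hypot(*(q-c).T)-145,"ang",np.degrees(np.arctan2(q[:,1]-c[1],c[0]-q[:,0])))
E
python3 -c "
from h import *
hinge();flap(80,90,8);print(sense()['eef_pos'],sense()['force'])"
```

```text
time_s: 33.8
eef_pos: [456.4, 94.5, 185.8]
ee_rot: [0.13, -0.041, 0.991, 0.006]
force: [7.8, 2.0, -9.9]
grip_width: 0.134
grip_force: 39.0
time_s: 34.6
eef_pos: [456.5, 94.2, 185.7]
ee_rot: [0.13, -0.041, 0.991, 0.006]
force: [6.3, 2.0, -8.7]
grip_width: 0.133
grip_force: 39.2
hinge [83.51916822 43.04589341] vs start [-61.47393969  42.9       ] res [-0.00681869 -0.00428093  0.03065746 -0.02547097] ang [-5.76515248e-02  1.99842945e+01  5.98847428e+01  7.97320201e+01]
[-0.005, 0.125, -0.02],[-0.005, 0.125, -0.017],[-0.004, 0.126, -0.015],[-0.003, 0.126, -0.012],[-0.002, 0.126, -0.009],[-0.002, 0.126, -0.007],[-0.001, 0.126, -0.004],[-0.0, 0.127, -0.001]
[456.46555067  94.18491885 185.69862768] [ 6.25433091  2.0305548  -8.69187197]
```

```bash
python3 -m crank '[[[0,0.13,0,0,0,0,5],[0,0.13,-0.01,0,0,0,5],[0,0.13,-0.01,0,0,0,5],[0,0.13,-0.01,0,0,0,5],[0,0.13,-0.009,0,0,0,5],[0,0.13,-0.007,0,0,0,5],[0,0.126,-0.004,0,0,0,5],[0,0.13,0,0,0,0,5]]]' 40
python3 -m crank '[[[0,0,0,0,0,0,5],[0,0,0,0,0,0,5],[0,0,0,0,0,0,5],[0,0,0,0,0,0,5],[0,0,0,0,0,0,5],[0,0,0,0,0,0,5],[0,0,0,0,0,0,5],[0,0,0,0,0,0,5]]]' 40
python3 -c "
from h import *
hinge();s=sense();print(s['eef_pos'],s['force'],np.array(s['force'])@SY)"
```

```text
time_s: 35.4
eef_pos: [454.6, 120.3, 187.9]
ee_rot: [0.131, -0.041, 0.99, 0.006]
force: [7.2, 0.5, -0.9]
grip_width: 0.133
grip_force: 40.0
time_s: 36.2
eef_pos: [454.6, 120.1, 187.9]
ee_rot: [0.131, -0.041, 0.99, 0.006]
force: [7.0, 0.7, 0.3]
grip_width: 0.134
grip_force: 40.0
hinge [83.49729287 42.99009928] vs start [-61.47393969  42.9       ] res [-0.02873944 -0.00575836  0.06795221 -0.05683857] ang [-3.56091876e-02  2.00079688e+01  5.99032730e+01  9.00754554e+01]
[454.59048179 120.12898993 187.93313502] [6.99719216 0.67819707 0.34392961] 0.12097918449294247
```

```bash
python3 -c "
from rig import *
print(finish_job())"
```

```text
the job is handed in; nothing more can be done
None
```

I wound the carriage in until the wheel met its stop and left it there; the flap now stands at about 90°, held by the bar with almost no sideways pull, and the job is handed in at 36 s. I inferred both positions from arm readings and forces, because the ten picture views were used up before the flap was lifted.

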